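Put the microphone kit away on its matching places

ROBOT

A 6-joint arm with a two-finger parallel gripper is mounted at the origin on the work surface. World frame = base frame: x ahead of the robot, y to its left, z up, the work surface at z = 0. Lengths are in m, angles in rad, forces in N, time in s.
With the tool pointing down it reaches from about 0.4 to 0.925 m from the base axis. Payload 12.5 kg.
Tool frame: the origin (TCP) lies on the centre line of the jaws, within the pads' length; the fingertips stand nose_length ahead of it and the grasp point (between the pads) lies 11 mm behind it (nose_length is the distance from the TCP to the fingertips, in m); z points along the fingers, y is the line along which they close (so a half turn about z gives the same grasp; the last joint's range is limited). The gripper opens to 95 mm and grips with 3 to 60 N. Pads are 20 mm wide; open, the fingers measure 119 mm over their backs; the gripper's body (75 mm by 180 mm) begins 59 mm behind the grasp point.
Start: joints at [-1.424, 0.491, 1.559, -0, 1.092, -0.106], TCP at [0.156, -0.605, 0.223] pointing down, gripper open.
Joint ranges: [-3.1, 3.1], [-0.84, 2.19], [0.05, 2.79], [-1.13, 4.28], [0.06, 2.93], [-2.69, 2.69]. Speed limits (rad/s): [2.22, 2.22, 2.79, 3.14, 3.14, 3.14].

INTERFACE

Orientations are given as a unit quaternion [w, x, y, z].
In Python, from rig import * gives the robot as it stands. The module is installed in compiled form; this text tells all that it offers. Calls block until the motion is done:
- reach(position, orientation): joint-space move of the TCP to a pose.
- movel(position, frame=None, rate=0.15, max_force=None): straight line of the TCP; frame=None keeps the orientation; rate is the mean speed in m/s. With max_force (N) it stops when the force on the tool has changed by that much, and returns True; else False.
- goto_joints(angles): joint-space move.
- gripper_to(opening, grasp_force=None): finger opening in m; grasp_force is the grip in N (None keeps the last); returns when the fingers have stopped.
- sleep(seconds).
- inverse_kinematics(position, orientation): joint angles nearest the present ones, or None.
- capture(name): name is "scene" or "side" or "wrist"; returns (picture, depth): 420x560x3 uint8, red, green, blue; 420x560 float32, m along the optical axis (not along the pixel's ray), 0 where there is no reading.
- camera_params(name): a dict with "mtx" (3x3 intrinsics, pixels), "k1" (the pictures are not rectified: a ray, as slopes to the right and down, at radius r is drawn at 1 + k1 r^2 times it, then the intrinsics apply), "T" (4x4, takes a point from camera to world coordinates); the wrist camera has in their place "mount" (4x4, takes a point from camera to tool coordinates, whose origin is the TCP and whose axes are the flange's). Camera axes: x right, y up, looking along -z (the intrinsics and any distortion apply to the point x, -y, -z); pixel columns grow to the right and rows downward; lengths in m; the calibration is good to about 2 mm. A picture is of the moment at which its call begins: read the wrist's pose just before it. camera_params takes no time and is no camera call.
A pose or a line that the arm cannot do raises PlanningError and nothing moves.
- job_done(): hands the job in; it is judged then, once.
Readings, each from a call of its own:
- get_time(): time.
- get_joints(): joint angles.
- get_joint_velocities(): joint speeds.
- get_effort(): joint torques, N m.
- get_ee_pos(): TCP position.
- get_tcp_rot(): TCP orientation.
- get_wrist_force(): force on the tool from outside, world axes, zero at the start.
- get_moment(): the same for the moment, N m.
- get_grip_width(): finger opening in m.
- get_finger_force(): force on a finger pad.
Only numpy, scipy, OpenCV 4.12 (cv2) and the standard library are available. Lean on these libraries where they do the work, as an engineer would, in place of code of your own. Each camera call takes 0.05 s, during which the arm holds its last target. There are 200 camera calls.

TASK

Put the microphone kit away: lift the hold-down bar of the travel block well up, then draw the pencil microphone out from beneath it and lay it in the V-shaped trough of the microphone rest, centred and along it (either way round). Set the black pop-filter ring, the shock mount and the rubber puck each upright on the cork pad whose dark outline matches it, centred, with the ring's cross bar along the bar of its outline. Set everything down gently without dropping it, and let go of it all.

Things in the scene. Friction and masses are not known exactly. Their poses are not given: they have to be found in the camera images.
- bar (a joint): Hinge of the aluminium hold-down bar of the travel block; 0 = down over the microphone (starts 0 to 0.08 rad), grows as the bar is lifted, stops at 1.1 rad (63 degrees; it then still leans over the microphone). Stiff hinge: it stays where it is left, about 3 N at the handle lifts it.
- bar_grip (a point): Grip point of the bar's handle: a level round steel rod, 10 mm thick, 46 mm above the table, sticking out along this frame's x at the bar's free end (free from 27 mm before to 22 mm past this point). The hinge axis is parallel to x, 90 mm from here along -y; lifting swings the rod up and over towards it, the frame turning along. The bar (20 mm wide, 8 thick) lies 30 to 50 mm off along -x.
- mic: Chrome pencil microphone, cylinder 22 mm by 150 mm, 130 g; origin at its centre on its axis, x along it, dark grille end at -x. It starts in the channel of a wooden block (94 mm wide), axis 28.5 mm above the table, under the bar, which crosses it at x = 30 to 50 mm. From x = -30 to -75 mm it is free over the bare table, pointing towards the robot. Drawn out 80 mm along -x it is clear of the bar.
- popring: Black pop-filter ring lying flat: outer diameter 96 mm, band 6 mm wide and 10 mm high, with one straight cross bar along a diameter, 10 mm wide and 18 mm high, to pinch from above at its middle. Origin at the centre of the underside, x along the cross bar, z up. About 90 g.
- shockmount: Silver aluminium shock mount: an upright round cage 60 mm in diameter and 52 mm high (two hoops, each 11 mm high, joined by four pillars, with a small inner hoop) and a brass stud 14 mm thick sticking out 16 mm sideways along +x at mid height. Origin at the centre of the cage's underside, z up. Grip the upper hoop across y. About 120 g.
- puck: Grey rubber isolation puck, a disc 44 mm in diameter and 24 mm high. Origin at the centre of the underside, z up. About 60 g.
- mic_rest: Microphone rest: fixed cork pad 150 mm (x) by 70 mm (y), 6 mm thick, with a wooden V trough (two sloping rails) along x, 60 mm long, 34 mm wide, its edges 26 mm above the table. Origin at the centre of the underside, on the table. The microphone lies in the V, its axis along x, 28.5 mm above the table.
- ring_pad: Fixed cork pad 116 mm square, 6 mm thick, with the dark outline of the pop-filter ring: a circle of 98 mm with a bar across it along x. Origin at the centre of the underside, on the table; the top is 6 mm up.
- mount_pad: Fixed cork pad 100 mm square, 6 mm thick, with the dark outline of the shock mount: two concentric circles, 62 and 32 mm. Any yaw of the mount will do. Origin at the centre of the underside, on the table; the top is 6 mm up.
- puck_pad: Fixed cork pad 86 mm square, 6 mm thick, with a filled dark disc of 46 mm for the puck. Origin at the centre of the underside, on the table; the top is 6 mm up.
There are look-alikes about, which are no part of the job. There is more than one size of the puck; the job needs the smallest.

How it is judged:
By the outcome, as a careful person would: the job done as asked, in the order asked, and still so for the second after the job is handed in, with the robot touching nothing.
It also fails if it takes over 122 s, if anything falls off the work surface, if the arm or the gripper's body presses on something with over 40 N, if the wrist force passes 120 N, or if a joint passes its speed limit or range.

## Working session

There is one attempt and no reset: what is moved stays moved. The work goes in short steps, each a Python script; the robot and the scene stay as the last script left them, time stands still between calls to the robot, and variables do not carry over. Pictures are saved under pics/ and viewed, at most 14 in all, crops included, and the job is handed in when it is done.

```bash
mkdir -p pics; ls
python3 - <<'E'
from rig import *
import numpy as np, cv2
for n in ("scene","side","wrist"):
    p,d=capture(n); cv2.imwrite(f"pics/{n}0.png",p[...,::-1]); np.save(f"pics/{n}0.npy",d); np.save(f"pics/{n}0rgb.npy",p)
    c=camera_params(n); print(n,{k:np.round(v,4).tolist() for k,v in c.items()}, (d>0).mean())
print(get_time(),get_ee_pos(),get_tcp_rot(), [x for x in dir() if 'nose' in x]); 
try: print(nose_length)
except Exception as e: print(e)
E
```

```text
pics
scene {'mtx': [[506.1496, 0.0, 287.8924], [0.0, 506.1496, 207.2428], [0.0, 0.0, 1.0]], 'k1': -0.1002, 'T': [[-0.3145, -0.6732, 0.6692, 1.3579], [0.949, -0.2379, 0.2068, 0.2783], [0.02, 0.7001, 0.7138, 1.0197], [0.0, 0.0, 0.0, 1.0]]} 0.9960289115646258
side {'mtx': [[502.2596, 0.0, 283.8943], [0.0, 502.2596, 211.6262], [0.0, 0.0, 1.0]], 'k1': 0.0067, 'T': [[-0.7705, 0.393, -0.5019, -0.3047], [-0.6374, -0.485, 0.5987, 0.9077], [-0.0082, 0.7812, 0.6242, 0.9799], [0.0, 0.0, 0.0, 1.0]]} 0.9847321428571428
wrist {'mtx': [[322.383, 0.0, 276.4845], [0.0, 322.383, 203.8518], [0.0, 0.0, 1.0]], 'k1': 0.0181, 'mount': [[0.0005, 0.9634, 0.2679, 0.0758], [1.0, -0.0007, 0.0005, -0.001], [0.0007, 0.2679, -0.9634, -0.1611], [0.0, 0.0, 0.0, 1.0]]} 0.9959396258503401
0.15 [ 0.15631723 -0.60498233  0.22221194] [-3.85741732e-04  9.92022418e-01  1.26060990e-01 -1.12694486e-05] ['nose_length']
0.008
```

View pics/scene0.png

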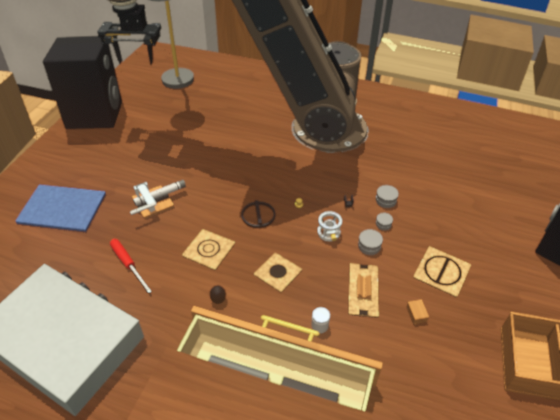

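View pics/side0.png

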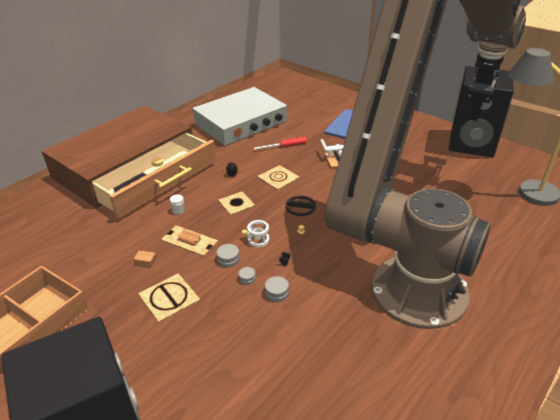

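Scene view: mic block (158,197), ring (258,214), shock mount (330,227); pucks at (387,196), (385,221), (370,242). Pads: mount (209,248), puck (278,271), mic rest (364,289), ring (443,270). The puck at (385,221) looks smallest in both views; I'll check it with an enlarged crop and by measuring it.

```bash
cat > h.py <<'E'
import numpy as np, cv2
from rig import *
from scipy.spatial.transform import Rotation as R
def und(c,uv):
    uv=np.atleast_2d(np.float64(uv)); k=np.array([c['k1'],0,0,0,0.])
    return cv2.undistortPoints(uv[:,None],np.array(c['mtx']),k)[:,0]
def tcpT():
    q=get_tcp_rot(); T=np.eye(4); T[:3,:3]=R.from_quat([q[1],q[2],q[3],q[0]]).as_matrix(); T[:3,3]=get_ee_pos(); return T
def camT(n,T=None):
    c=camera_params(n); return c, np.array(c['T']) if 'T' in c else T@np.array(c['mount'])
def onplane(n,uv,z,T=None):
    c,M=camT(n,T); s=und(c,uv); d=np.c_[s[:,0],-s[:,1],-np.ones(len(s))]@M[:3,:3].T
    return M[:3,3]+d*((z-M[2,3])/d[:,2])[:,None]
def cloud(n,depth,T=None):
    c,M=camT(n,T); v,u=np.mgrid[:420,:560]; s=und(c,np.c_[u.ravel(),v.ravel()])
    P=np.c_[s[:,0],-s[:,1],-np.ones(len(s))]*depth.ravel()[:,None]
    return (P@M[:3,:3].T+M[:3,3]).reshape(420,560,3)
def Q(yaw):  # tool down, tool x axis at given yaw (world); tool y (closing) = yaw-90deg
    return np.array([0,np.cos(yaw/2),np.sin(yaw/2),0])
def snap(n,name):
    T=tcpT(); p,d=capture(n); cv2.imwrite(f"pics/{name}.png",p[...,::-1]); np.savez(f"pics/{name}.npz",p=p,d=d,T=T); return p,d,T
E
python3 - <<'E'
from h import *
p=np.load('pics/scene0rgb.npy')[...,::-1]; d=np.load('pics/scene0.npy'); C=cloud('scene',d)
# components above table
tab=C[240:260,60:90].reshape(-1,3); print('table z',np.median(C[300:330,480:500,2]))
m=((C[...,2]>0.003)&(C[...,2]<0.15)).astype(np.uint8)
m[:, :120]=0; m[:165]=0; m[310:]=0;m[:,480:]=0
n,l,s,c=cv2.connectedComponentsWithStats(m)
for i in range(1,n):
    if s[i,4]>40:
        q=C[l==i]; print(np.round(c[i]),s[i,4],'min',q.min(0).round(3),'max',q.max(0).round(3),'med',np.median(q,0).round(3))
a=cv2.resize(p[165:235,115:215],None,fx=6,fy=6,interpolation=cv2.INTER_CUBIC)[:,:]
b=cv2.resize(p[175:305,310:480],None,fx=4.6,fy=4.6,interpolation=cv2.INTER_CUBIC)
cv2.imwrite('pics/cropA.png',a);cv2.imwrite('pics/cropB.png',b)
E
```

```text
table z -0.0014863662780725262
[154. 198.] 1133 min [ 0.426 -0.45   0.003] max [ 0.608 -0.314  0.053] med [ 0.517 -0.369  0.03 ]
[387. 196.] 398 min [0.25  0.21  0.003] max [0.315 0.27  0.037] med [0.293 0.241 0.03 ]
[348. 201.] 81 min [0.318 0.124 0.003] max [0.353 0.155 0.032] med [0.34  0.142 0.014]
[298. 203.] 46 min [ 0.374 -0.001  0.004] max [0.396 0.018 0.023] med [0.388 0.008 0.014]
[258. 214.] 303 min [ 0.408 -0.133  0.003] max [ 0.509 -0.038  0.02 ] med [ 0.468 -0.082  0.009]
[329. 227.] 450 min [0.417 0.086 0.003] max [0.501 0.145 0.056] med [0.47  0.119 0.034]
[384. 221.] 227 min [0.334 0.229 0.003] max [0.403 0.273 0.028] med [0.383 0.251 0.021]
[208. 249.] 901 min [ 0.558 -0.22   0.003] max [ 0.675 -0.11   0.012] med [ 0.622 -0.162  0.005]
[370. 242.] 482 min [0.436 0.2   0.003] max [0.501 0.26  0.038] med [0.478 0.231 0.03 ]
[130. 264.] 288 min [ 0.678 -0.389  0.003] max [ 0.796 -0.236  0.029] med [ 0.737 -0.33   0.019]
[442. 270.] 1349 min [0.42  0.356 0.003] max [0.556 0.494 0.013] med [0.49  0.424 0.005]
[277. 272.] 730 min [ 0.576 -0.023  0.003] max [0.685 0.082 0.01 ] med [0.631 0.03  0.005]
[363. 287.] 1122 min [0.528 0.197 0.003] max [0.678 0.292 0.031] med [0.612 0.245 0.007]
[217. 294.] 255 min [ 0.713 -0.112  0.003] max [ 0.772 -0.058  0.05 ] med [ 0.759 -0.072  0.037]
[415. 305.] 157 min [0.612 0.355 0.003] max [0.644 0.397 0.028] med [0.63  0.374 0.023]
```

View pics/cropA.png

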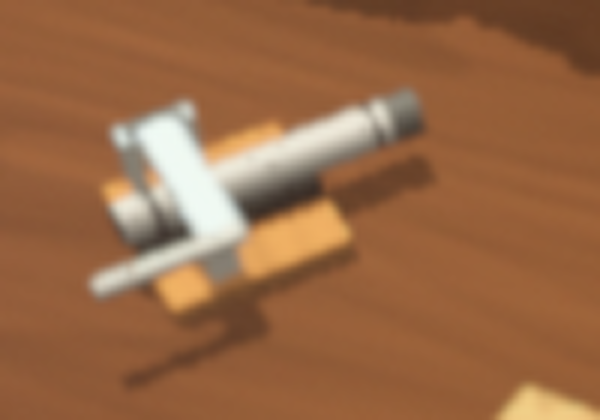

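View pics/cropB.png

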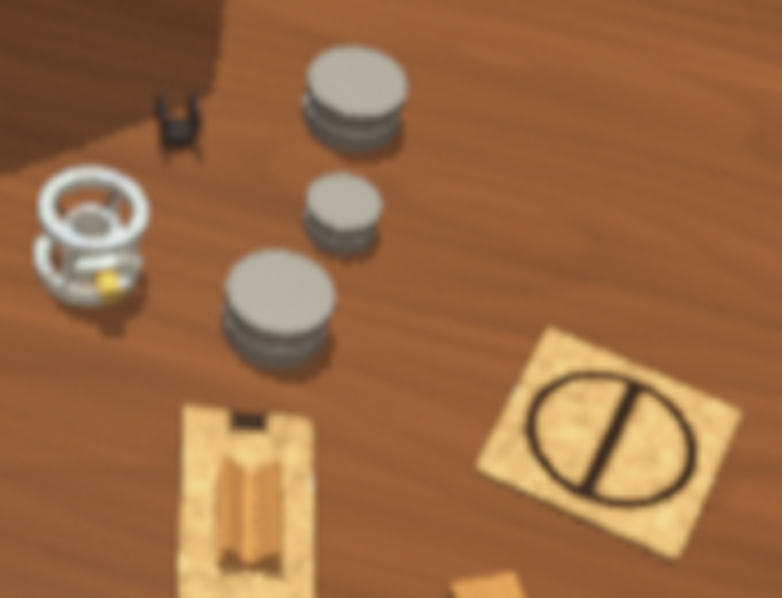

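Crop B: the pucks are at scene (387,196), (385,221) and (370,242). The two outer ones are about 60 mm across; (385,221) is about 44 mm wide and 24 mm high, so it is the one for the job. Crop A shows the mic with its grille at (182,184) and the rod pointing away from the robot. Next I'll take close wrist views.

Run:
```python
from h import *
P=onplane('scene',[[182.5,184],[136,202]],0.0285); print(P.round(3))
ax=P[0]-P[1]; print(np.linalg.norm(ax), np.degrees(np.arctan2(-ax[1],-ax[0])))
yaw=np.arctan2(-ax[1],-ax[0])
# camera at tool +x: choose tool x at yaw+pi vs yaw, whichever is feasible
for y in (yaw,yaw+np.pi): 
    for z in (0.2,): print(inverse_kinematics([0.51,-0.37,z],Q(y)))
reach([0.50,-0.37,0.16],Q(yaw+np.pi) if False else Q(yaw)); snap('wrist','w1'); print(get_time(),get_ee_pos())
```

```text
[[ 0.441 -0.323  0.028]
 [ 0.55  -0.413  0.028]]
0.14083815924672805 -39.305882122207706
[-7.32411056e-01  5.20167625e-01  1.57182433e+00 -4.44089210e-16
  1.04960070e+00  1.52440233e+00]
[-7.32411056e-01  5.20167625e-01  1.57182433e+00 -4.44089210e-16
  1.04960070e+00 -1.61719032e+00]
1.75 [ 0.49958247 -0.37073741  0.1601409 ]
```

View pics/w1.png

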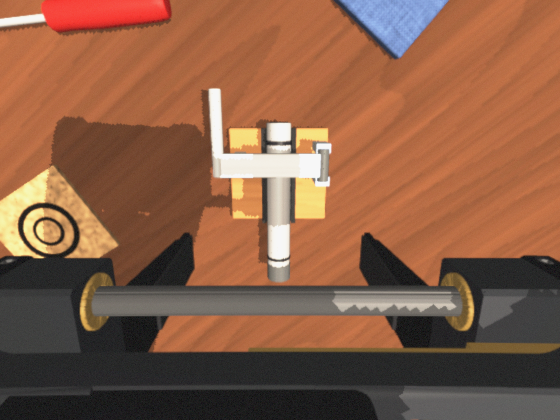

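Wrist view: mic tail (279,123), grille end (279,281). The rod runs from its tip (214,90) to (217,155), and the hinge is at (322,165). I'll measure the rod and mic axis here.

```bash
cat >> h.py <<'E'
def load(name):
    f=np.load(f"pics/{name}.npz"); return f['p'],f['d'],f['T']
E
python3 - <<'E'
from h import *
p,d,T=load('w1'); C=cloud('wrist',d,T)
g=p.astype(int); sat=g.max(2)-g.min(2); 
def cols(r,a,b):
    w=np.where((sat[r,a:b]<45)&(g[r,a:b].min(1)>90))[0]+a; return w
mid=[]
for r in range(86,150,6):
    w=cols(r,195,235); print('rod',r,w.min() if len(w) else None,w.max() if len(w) else None, C[r,int(w.mean()),2].round(4) if len(w) else '')
    if len(w) and 3<len(w)<16: mid.append([w.mean(),r])
mm=[]
for r in list(range(122,150,5))+list(range(182,284,7)):
    w=cols(r,262,296); print('mic',r,w.min() if len(w) else None,w.max() if len(w) else None, C[r,int(w.mean()),2].round(4) if len(w) else '')
    if len(w)>12: mm.append([w.mean(),r])
A=onplane('wrist',mid,0.048,T); B=onplane('wrist',mm,0.0285,T)
for X in (A,B):
    s=np.linalg.svd(X[:,:2]-X[:,:2].mean(0))[2][0]; s*=np.sign(s[0]); print(X[0].round(4),X[-1].round(4),np.degrees(np.arctan2(s[1],s[0])), np.linalg.norm(X[0]-X[-1]))
print('bar top z', C[157:175:4,225:310:12,2].round(4))
print('hinge',onplane('wrist',[[322,165]],.046,T).round(4))
print('block z', np.median(C[185:212,238:258,2]),'table',np.median(C[300-60:300-40,200:230,2]))
E
```

```text
rod 86 None None 
rod 92 208 220 0.0504
rod 98 208 220 0.0514
rod 104 209 220 0.0485
rod 110 209 220 0.0496
rod 116 209 221 0.0504
rod 122 210 221 0.0496
rod 128 210 221 0.0501
rod 134 210 222 0.0493
rod 140 211 222 0.049
rod 146 211 222 0.0496
mic 122 273 287 0.0362
mic 127 267 290 0.0384
mic 132 267 290 0.0382
mic 137 267 290 0.0379
mic 142 277 283 0.0385
mic 147 267 290 0.0396
mic 182 267 289 0.0386
mic 189 267 289 0.0396
mic 196 267 289 0.038
mic 203 267 289 0.0389
mic 210 267 289 0.0385
mic 217 268 289 0.0377
mic 224 268 289 0.0377
mic 231 268 289 0.0384
mic 238 268 289 0.0379
mic 245 268 289 0.0377
mic 252 268 289 0.0384
mic 259 273 288 0.0391
mic 266 269 289 0.0377
mic 273 269 289 0.0385
mic 280 271 285 0.0385
[ 0.6028 -0.3892  0.048 ] [ 0.5699 -0.362   0.048 ] -39.240588856439274 0.042647528408004634
[ 0.5509 -0.4153  0.0285] [ 0.4324 -0.3164  0.0285] -39.176724834981755 0.15438256173463902
bar top z [[0.0494 0.0488 0.049  0.0486 0.0481 0.0478 0.0483 0.048 ]
 [0.0486 0.049  0.0472 0.3212 0.0483 0.0493 0.0488 0.0483]
 [0.0494 0.048  0.0488 0.0478 0.0487 0.0476 0.0497 0.0483]
 [0.0498 0.049  0.0494 0.049  0.3212 0.0489 0.048  0.0474]
 [0.0487 0.0493 0.0481 0.0487 0.0498 0.0492 0.0485 0.0488]]
hinge [[ 0.5009 -0.4208  0.046 ]]
block z 0.011009716858987967 table -0.0009815390525505507
```

Rod yaw is -39.2°. Its tip sits at x≈101 mm from the mic centre (102 expected), and the rod axis is at z≈0.0455, so the bar is down. Now the lift.

Run:
```python
from h import *
a=np.radians(-39.2); u=np.array([np.cos(a),np.sin(a),0]); n=np.array([-u[1],u[0],0]); z=np.array([0,0,1.])
rod=np.array([0.5861,-0.3756,0.0455]); off=np.array([0,0,-0.011])
gripper_to(0.04,15); reach(rod+off+[0,0,.06],Q(a))
print('down',movel(rod+off,rate=.12,max_force=15)); gripper_to(0.0,15)
print('w',get_grip_width(),get_finger_force(),get_wrist_force())
h=rod-.09*n
for q in np.linspace(0,1.03,8)[1:]:
    movel(h+.09*(np.cos(q)*n+np.sin(q)*z)+off,rate=.12); 
    print(round(q,2),np.round(get_wrist_force(),1),round(get_grip_width(),4))
gripper_to(0.04); T=get_ee_pos(); movel(np.array(T)+[0,0,.09],rate=.25)
reach([0.43,-0.31,0.20],Q(a)); print(get_time(), get_ee_pos())
snap('wrist','w2')
```

```text
down False
w 0.009806702046246354 15.00041350722313 [-3.14625243 -2.00306112  2.2009935 ]
0.15 [-4.1 -3.6  0.7] 0.0094
0.29 [-5.2 -1.2 -0.2] 0.0098
0.44 [-3.9 -0.3 -0. ] 0.0092
0.59 [-2.8  2.2  1.5] 0.0095
0.74 [-1.6  7.2  5.1] 0.009
0.88 [-1.2  9.   8.1] 0.0098
1.03 [-1.3 10.  13.1] 0.0095
8.2833 [ 0.4303284  -0.31034193  0.19975568]
```

View pics/w2.png

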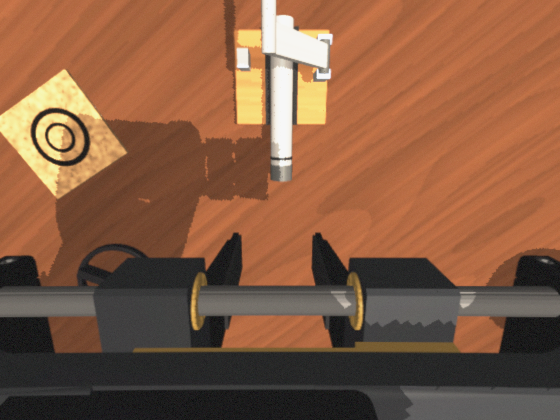

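The bar is up. The mic is undisturbed, with its grille end at (282,181). I'll recheck the axis and bar height, then grasp and draw it out.

Run:
```python
from h import *
p,d,T=load('w2'); C=cloud('wrist',d,T); g=p.astype(int); sat=g.max(2)-g.min(2)
print('rod z',np.median(C[5:35,266:270,2]))
mm=[]
for r in range(80,176,5):
    w=np.where((sat[r,262:305]<45)&(g[r,262:305].min(1)>90))[0]+262
    if len(w)>14: mm.append([w.mean(),r])
B=onplane('wrist',mm,0.0285,T)[:,:2]; s=np.linalg.svd(B-B.mean(0))[2][0]; s*=np.sign(s[0]); a=np.arctan2(s[1],s[0]); print(np.degrees(a))
end=onplane('wrist',[[282,180.5]],0.0285,T)[0]; u=np.array([np.cos(a),np.sin(a)]); n=np.array([-u[1],u[0]])
print('end',end,'lat',(np.array([.4917,-.3658])-B.mean(0))@n)
# end of mic: centre estimates
c=B.mean(0)+u*((end[:2]-B.mean(0))@u+.075); print('centre',c)
a=np.radians(-39.2); u=np.array([np.cos(a),np.sin(a)])
c0=(c+np.array([.4917,-.3658]))/2
g0=c0-.045*u; z=.0285-.011+.002
reach([*g0,.09],Q(a)); print(movel([*g0,z],rate=.12,max_force=15))
gripper_to(0,40); print(get_grip_width(),get_wrist_force(),c0)
f=movel([*(g0-.085*u),z+.001],rate=.12); print(np.round(get_wrist_force(),1),get_grip_width())
movel([*(g0-.085*u),.14],rate=.2); print(get_grip_width(),get_time(),get_joints())
```

```text
rod z 0.12546332554345585
-38.29204409591776
end [ 0.43319645 -0.31887437  0.0285    ] lat -0.0004496283007900826
centre [ 0.49198204 -0.3654498 ]
False
0.021364020854298237 [ 0.43493282 -0.19053662  2.52128217] [ 0.49184102 -0.3656249 ]
[-0.2  0.2 -1.2] 0.021456589166547833
0.021122047878921923 11.6917 [-7.63976528e-01  4.07712471e-01  1.99246665e+00 -2.89017180e-05
  7.42258551e-01  1.49097612e+00]
```

Mic is held and drawn out (bar at about 1.0 rad). Next, one overview picture of the pads and objects, with the mic held off to the side.

Run:
```python
from h import *
reach([0.53,0.12,0.22],Q(0.0)); snap('wrist','w3'); print(get_time(),get_grip_width(),get_joints()[5])
```

```text
13.3417 0.021267253961140528 1.6718269258988279
```

View pics/w3.png

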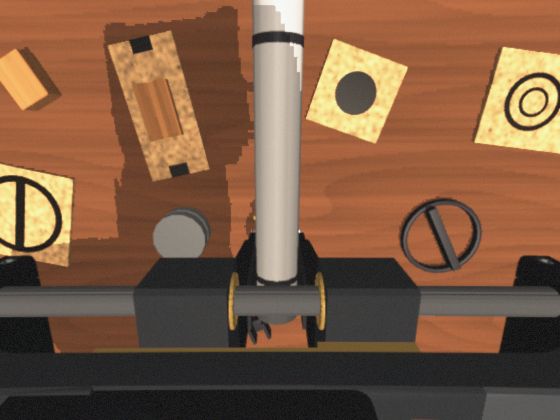

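Wrist view w3: mic rest corners (108,45), (171,31), (209,168), (153,181). Puck disc at (356,93), mount circles at (533,101), ring at (441,236) with its bar running (432,208)–(455,268). Ring pad is partly visible at (20,214). I'll measure these.

```bash
cat >> h.py <<'E'
def corkrects(name,zp=.006,n='wrist',minarea=1500):
    p,d,T=load(name); hsv=cv2.cvtColor(p,cv2.COLOR_RGB2HSV); 
    m=((hsv[...,0]>14)&(hsv[...,0]<30)&(hsv[...,1]>60)&(hsv[...,2]>90)).astype(np.uint8)
    m[250:]=0; m=cv2.morphologyEx(m,cv2.MORPH_CLOSE,np.ones((9,9))); m=cv2.morphologyEx(m,cv2.MORPH_OPEN,np.ones((5,5)))
    for c in cv2.findContours(m,cv2.RETR_EXTERNAL,cv2.CHAIN_APPROX_NONE)[0]:
        if cv2.contourArea(c)<minarea: continue
        W=onplane(n,c[:,0],zp,T)[:,:2]; r=cv2.minAreaRect((W*1000).astype(np.float32))
        print('px',c[:,0].mean(0).round(),'centre mm',np.round(r[0],1),'size',np.round(r[1],1),'ang',round(r[2],1))
E
python3 - <<'E'
from h import *
corkrects('w3')
p,d,T=load('w3')
q=onplane('wrist',[[108,45],[171,31],[209,168],[153,181]],.006,T)[:,:2]; print(q.round(4),q.mean(0)); 
print('sides',[np.linalg.norm(q[i]-q[(i+1)%4]).round(4) for i in range(4)])
mk=onplane('wrist',[[141,45],[179,170]],.006,T)[:,:2]; print('marks',mk,mk.mean(0),np.degrees(np.arctan2(*(mk[0]-mk[1])[::-1])))
g=cv2.cvtColor(p,cv2.COLOR_RGB2GRAY)
m=(g<70).astype(np.uint8)
n,l,s,c=cv2.connectedComponentsWithStats(m)
for i in range(1,n):
    if s[i,4]>60 and c[i][1]<280:
        ys,xs=np.where(l==i); cn=cv2.findContours((l==i).astype(np.uint8),0,cv2.CHAIN_APPROX_NONE)[0][0][:,0]
        W=onplane('wrist',cn,.006,T)[:,:2]*1000; e=cv2.fitEllipse(W.astype(np.float32)) if len(W)>5 else None
        print(s[i],c[i].round(),'ell',np.round(e[0],1),np.round(e[1],1))
C=cloud('wrist',d,T); print('trough top', C[85:135:10,150:170:5,2].round(3))
E
```

```text
px [ 33. 210.] centre mm [487.8 410.4] size [ 83.2 110. ] ang 77.4
px [523. 103.] centre mm [ 617.2 -158. ] size [100.4 100. ] ang 82.5
px [355.  91.] centre mm [627.3  34.2] size [86.4 86.1] ang 70.9
px [160. 105.] centre mm [609.4 248.2] size [148.5  70.2] ang 12.4
[[0.6748 0.2976]
 [0.6884 0.2303]
 [0.5447 0.1993]
 [0.5292 0.2661]] [0.60927049 0.24832682]
sides [np.float64(0.0686), np.float64(0.147), np.float64(0.0686), np.float64(0.149)]
marks [[0.67501932 0.2630713 ]
 [0.54231512 0.23445608]] [0.60866722 0.24876369] 12.168464435695398
[252  32  52  16 488] [277.  37.] ell [681.2 120.4] [14.1 57.6]
[129  35  23  19 296] [140.  44.] ell [676.2 263.7] [15.6 24.1]
[181  59  25  14 123] [193.  64.] ell [656.1 210. ] [10.7 23.7]
[204  59  36  13 226] [224.  65.] ell [655.4 178.1] [ 9.9 42.2]
[505  73  55  57 545] [532. 100.] ell [ 616.9 -160.1] [57.8 58.6]
[190  88  46   8 138] [213.  92.] ell [629.  189.2] [ 5.8 45.2]
[520  88  28  28 126] [533. 101.] ell [ 616.9 -160.8] [28.4 28.7]
[215 102  33   6  68] [233. 105.] ell [615.3 170.6] [ 4.5 31.6]
[205 119  37  14 128] [222. 126.] ell [593.4 181.1] [ 9.1 36.8]
[169 163  20  16 216] [179. 170.] ell [541.9 234.7] [15.6 23.7]
[   0  176   62   76 1251] [ 29. 215.] ell [485.9 420.5] [76.4 95.5]
[400 198  77  72 906] [430. 231.] ell [462.3 -76.8] [82.9 91.6]
[457 207  21  56 281] [469. 239.] ell [463.6 -91.2] [62.5 78.6]
[194 208  17  30  75] [204. 221.] ell [507.7 166.3] [74.  97.3]
[ 69 262  28   7  68] [ 81. 264.] ell [421.4 367.9] [ 6.7 31. ]
trough top [[0.013 0.018 0.024 0.014]
 [0.015 0.012 0.022 0.023]
 [0.017 0.014 0.016 0.024]
 [0.018 0.018 0.012 0.018]
 [0.022 0.018 0.015 0.014]]
```

Rest: centre (0.609,0.248), yaw 12.3°, size matches. I'll check the mic's pitch in the hand by depth, then lay it down.

Run:
```python
from h import *
p,d,T=load('w3'); C=cloud('wrist',d,T)
for r in range(5,280,30):
    row=C[r,245:310]; i=np.argmax(row[:,2]*(row[:,2]<.3)); ok=(row[:,2]>.2)&(row[:,2]<.3); print(r,np.round(row[i],4),row[ok][:,1].min().round(4),row[ok][:,1].max().round(4))
```

```text
5 [0.6464 0.1219 0.2376] 0.1091 0.1305
35 [0.6357 0.1196 0.2383] 0.1088 0.1301
65 [0.6248 0.12   0.2378] 0.1089 0.1305
95 [0.6132 0.1166 0.2377] 0.1092 0.1303
125 [0.601  0.1217 0.238 ] 0.1094 0.1306
155 [0.5883 0.1191 0.2387] 0.1091 0.131
185 [0.5751 0.1205 0.2398] 0.1094 0.1306
215 [0.5607 0.1182 0.2387] 0.1097 0.131
245 [0.5457 0.1181 0.2384] 0.1038 0.136
275 [0.5422 0.107  0.2615] 0.107 0.1332
```

Run:
```python
from h import *
a=np.radians(12.3); u=np.array([np.cos(a),np.sin(a)]); c=np.array([.6092,.2484]); g=c-.045*u
reach([*g,.10],Q(a)); movel([*g,.032],rate=.15); print(movel([*g,.0185],rate=.04,max_force=3),get_ee_pos(),get_wrist_force())
gripper_to(0.035); movel([*g,.10],rate=.25); 
b=g-.10*u
reach([*b,.16],Q(a)); snap('wrist','w4'); print(get_time())
```

```text
True [0.56563569 0.23862142 0.01958151] [ 0.21348235 -1.35269375  3.88732292]
16.6083
```

View pics/w4.png

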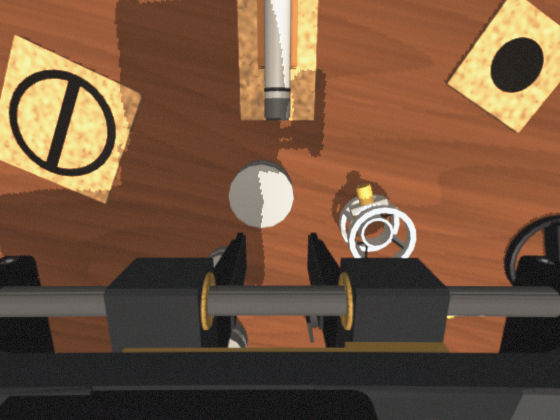

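Mic lies in the V with its grille end at (277,118). The ring pad is fully visible at (63,122), and the mount's top hoop is at (382,235) with its stud at (364,191). I'll measure all three.

Run:
```python
from h import *
corkrects('w4')
p,d,T=load('w4'); C=cloud('wrist',d,T)
e=onplane('wrist',[[277,118.5]],.026,T)[0]; a=np.radians(12.3); u=np.array([np.cos(a),np.sin(a)])
r=e[:2]-[.6092,.2484]; print('mic end along',r@u,'lat',r@[-u[1],u[0]])
print('mic top z',[C[r,270:285,2].max().round(4) for r in range(5,110,15)])
g=cv2.cvtColor(p,cv2.COLOR_RGB2GRAY); m=(g<70).astype(np.uint8)
n,l,s,c=cv2.connectedComponentsWithStats(m)
for i in range(1,n):
    if s[i,4]>400 and c[i][1]<260:
        cn=cv2.findContours((l==i).astype(np.uint8),0,cv2.CHAIN_APPROX_NONE)[0][0][:,0]
        W=onplane('wrist',cn,.006,T)[:,:2]*1000; el=cv2.fitEllipse(W.astype(np.float32)); print(s[i],'ell',np.round(el[0],1),np.round(el[1],1))
b=onplane('wrist',[[77,84],[53,167]],.006,T)[:,:2]; print('bar ang',np.degrees(np.arctan2(*(b[0]-b[1])[::-1])),b.mean(0))
# mount top hoop
hsv=cv2.cvtColor(p,cv2.COLOR_RGB2HSV); z=C[...,2]; m=((z>.046)&(z<.058)&(np.abs(C[...,1]-.12)<.06)&(np.abs(C[...,0]-.46)<.06))
W=C[m][:,:2]; print('hoop pts',len(W),W.min(0),W.max(0)); (cx,cy),rr=cv2.minEnclosingCircle((W*1000).astype(np.float32)); print(cx,cy,rr,np.median(C[m][:,2]))
cn=np.array([[349,236],[415,236],[382,205],[382,266]]); print('hoop px',onplane('wrist',cn,.052,T).round(4))
print('stud',onplane('wrist',[[364,187]],.026,T))
```

```text
px [ 63. 119.] centre mm [488.  429.8] size [119.4 117. ] ang 77.6
px [511.  62.] centre mm [627.5  34.1] size [91.  88.7] ang 71.9
px [303.  60.] centre mm [589.8 221. ] size [98.4 23.4] ang 11.6
px [250.  61.] centre mm [579.9 266.5] size [98.2 22.6] ang 12.3
mic end along -0.07314227982309714 lat 0.0008221247477336931
mic top z [np.float64(0.0399), np.float64(0.039), np.float64(0.0393), np.float64(0.0393), np.float64(0.0391), np.float64(0.0392), np.float64(0.039)]
[ 491   38   52   54 2126] ell [627.3  34.1] [43.1 43.8]
[  10   70  105  106 3001] ell [488.  429.4] [94.8 95.2]
[254 117  70  33 587] ell [526.7 219.2] [17.7 64.7]
[  40  196  149   25 1004] ell [416.4 373. ] [ 16.8 130.9]
bar ang -12.981067312892355 [0.48645918 0.42741514]
hoop pts 901 [0.43472648 0.09045661] [0.48609366 0.14987752]
456.3026428222656 120.01847839355469 30.03337860107422 0.05044216582550748
hoop px [[0.4529 0.1496 0.052 ]
 [0.4655 0.0926 0.052 ]
 [0.4866 0.1296 0.052 ]
 [0.4312 0.1123 0.052 ]]
stud [[0.49448964 0.14098717 0.026     ]]
```

Mic checks out: end 73–75 mm from the rest centre, lateral 0.8 mm, level. Ring pad is (0.488,0.4295), bar at -12.6°. Now a closer look at the ring.

Run:
```python
from h import *
reach([.46,-.17,.13],Q(np.pi/2)); p,d,T=snap('wrist','w5'); C=cloud('wrist',d,T); print(get_time())
z=C[...,2]; g=cv2.cvtColor(p,cv2.COLOR_RGB2GRAY)
m=((g<75)&(np.abs(C[...,0]-.463)<.062)&(np.abs(C[...,1]+.083)<.062)&(z<.03)&(z>.003)).astype(np.uint8)
cv2.imwrite('pics/m5.png',np.hstack([p[...,::-1][:300],cv2.cvtColor(m[:300]*255,cv2.COLOR_GRAY2BGR)])[::1,::1])
W=C[m>0]; (cx,cy),r=cv2.minEnclosingCircle((W[:,:2]*1000).astype(np.float32)); print(len(W),'circ',cx,cy,r,W.min(0),W.max(0))
b=W[(W[:,2]>.0135)]; b=b[np.hypot(b[:,0]-cx/1000,b[:,1]-cy/1000)<.037]; s=np.linalg.svd(b[:,:2]-b[:,:2].mean(0))[2][0]; s*=np.sign(s[0]); print('bar',len(b),b[:,:2].mean(0),np.degrees(np.arctan2(s[1],s[0])),np.median(b[:,2]))
```

```text
18.525
2759 circ 458.8450927734375 -82.7001953125 47.545082092285156 [ 0.41621754 -0.13017552  0.00302761] [ 0.50609243 -0.03556477  0.01916624]
bar 848 [ 0.45998498 -0.08258928] 27.601307224386353 0.016941342131401832
```

View pics/w5.png

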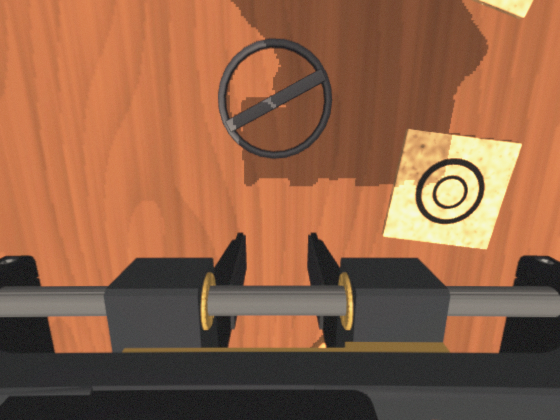

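Ring at pixel centre (275,98); bar ends (230,125) and (324,74). So the centre is ≈(0.459,-0.0827) and the bar is at about 28°. Now grasp and place it.

Run:
```python
from h import *
p,d,T=load('w5')
E=onplane('wrist',[[230,125],[324,74]],.018,T)[:,:2]; a=np.arctan2(*(E[1]-E[0])[::-1]); cpx=onplane('wrist',[[275,98]],.006,T)[0]
print('a',np.degrees(a),E.mean(0),cpx)
a=(a+np.radians(27.6))/2; c=(np.array([.4588,-.0827])+cpx[:2])/2; print(c,np.degrees(a))
gripper_to(.04,25); reach([*c,.08],Q(a)); print(movel([*c,.011],rate=.12,max_force=12),get_ee_pos())
gripper_to(0,25); print(get_grip_width(),get_wrist_force())
movel([*c,.12],rate=.2); print(get_grip_width())
b=np.radians(-12.6); t=np.array([.488,.4295])
reach([*t,.10],Q(b)); print(get_joints()[5],get_grip_width()); movel([*t,.032],rate=.15)
print(movel([*t,.0165],rate=.03,max_force=3),get_ee_pos()); gripper_to(.035); movel([*t,.1],rate=.25)
u=np.array([np.cos(b),np.sin(b)]); reach([*(t-.06*u),.15],Q(b)); snap('wrist','w6'); print(get_time())
```

```text
a 27.26500375323191 [ 0.45982339 -0.08221558] [ 0.4589534  -0.08007192  0.006     ]
[ 0.4588767  -0.08138596] 27.432501876615955
False [ 0.45903719 -0.08153037  0.01133773]
0.009745053786318167 [0.04851273 0.00993347 5.3406717 ]
0.009894632320984214
2.4102773439340384 0.009699199036842408
True [0.48790037 0.42945892 0.01717087]
26.6417
```

View pics/w6.png

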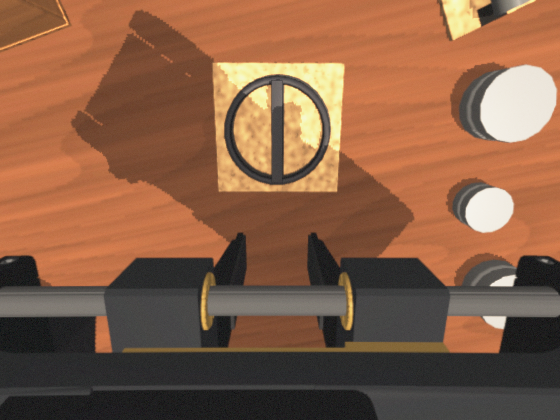

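The ring sits on its outline, bar along it: ring centre ≈(277,130), pad centre ≈(278,127). I'll quantify that and measure the puck at (488,208).

Run:
```python
from h import *
p,d,T=load('w6'); C=cloud('wrist',d,T); corkrects('w6')
g=cv2.cvtColor(p,cv2.COLOR_RGB2GRAY); z=C[...,2]
m=(g<75)&(np.hypot(C[...,0]-.488,C[...,1]-.4295)<.056)&(z>.0095)
m=cv2.morphologyEx(m.astype(np.uint8),cv2.MORPH_OPEN,np.ones((2,2)))>0
W=C[m]; (x,y),r=cv2.minEnclosingCircle((W[:,:2]*1000).astype(np.float32)); print('ring',x,y,r)
b=W[W[:,2]>.019]; b=b[np.hypot(b[:,0]-.488,b[:,1]-.4295)<.037]; s=np.linalg.svd(b[:,:2]-b[:,:2].mean(0))[2][0]; print('bar',b.mean(0),np.degrees(np.arctan2(s[1],s[0])))
for nm in ('w6','w4'):
    p,d,T=load(nm); C=cloud('wrist',d,T)
    for q in ([.378,.251],):
        m=(np.hypot(C[...,0]-q[0],C[...,1]-q[1])<.04)&(C[...,2]>.018)&(C[...,2]<.03); W=C[m]
        if len(W)>50: 
            (x,y),r=cv2.minEnclosingCircle((W[:,:2]*1000).astype(np.float32)); print(nm,'puck',len(W),x,y,r,np.median(W[:,2]),np.median(W,0))
```

```text
px [278. 125.] centre mm [488.1 429.3] size [115.4 115.3] ang 77.1
ring 378.0677490234375 375.10906982421875 168.34341430664062
bar [0.45773391 0.43541217 0.24235447] 78.92383916251161
w6 puck 1833 376.1930236816406 255.05723571777344 22.550703048706055 0.022724450728084322 [0.37722686 0.25584214 0.02272445]
w4 puck 68 384.00848388671875 251.242919921875 19.94896125793457 0.022556586660964273 [0.39216075 0.26419785 0.02255659]
```

Ring pad and puck agree with what's expected (puck radius 22.5 mm, top 23–24 mm). Next: recheck the ring with the height gate fixed, and take a side-on view to pin down the mount centre.

Run:
```python
from h import *
p,d,T=load('w6'); C=cloud('wrist',d,T)
g=cv2.cvtColor(p,cv2.COLOR_RGB2GRAY); z=C[...,2]
m=(g<90)&(np.hypot(C[...,0]-.488,C[...,1]-.4295)<.056)&(z>.0095)&(z<.03)
W=C[m]; (x,y),r=cv2.minEnclosingCircle((W[:,:2]*1000).astype(np.float32)); print('ring',x,y,r)
b=W[W[:,2]>.019]; b=b[np.hypot(b[:,0]-.488,b[:,1]-.4295)<.037]; s=np.linalg.svd(b[:,:2]-b[:,:2].mean(0))[2][0]; print('bar',b.mean(0),np.degrees(np.arctan2(s[1],s[0])))
gripper_to(.08,20); reach([.457,.03,.17],Q(np.pi/2)); p,d,T=snap('wrist','w7'); C=cloud('wrist',d,T); print(get_time())
m=((np.hypot(C[...,0]-.457,C[...,1]-.12)<.045)&(C[...,2]>.043)&(C[...,2]<.058)).astype(np.uint8); m[250:]=0
m=cv2.morphologyEx(m,cv2.MORPH_CLOSE,np.ones((3,3)))
cn=max(cv2.findContours(m,0,cv2.CHAIN_APPROX_NONE)[0],key=cv2.contourArea)[:,0]
W=onplane('wrist',cn,.052,T)[:,:2]*1000; e=cv2.fitEllipse(W.astype(np.float32)); print(e, cn.min(0),cn.max(0), cv2.minEnclosingCircle(W.astype(np.float32)))
hsv=cv2.cvtColor(p,cv2.COLOR_RGB2HSV); s=(hsv[...,0]>15)&(hsv[...,0]<32)&(hsv[...,1]>130)&(np.hypot(C[...,0]-.457,C[...,1]-.12)<.06)&(C[...,2]>.012)&(C[...,2]<.04)
print('stud',np.median(C[s],0),s.sum())
```

```text
ring 486.5027770996094 431.0874328613281 47.80329132080078
bar [0.48173495 0.43154538 0.02286869] 166.5684538691859
29.7917
((455.8428039550781, 119.33187866210938), (57.859432220458984, 58.081844329833984), 94.34635925292969) [239  60] [310 134] ((455.7861022949219, 119.25147247314453), 29.500381469726562)
stud [0.4895749  0.13933436 0.0308279 ] 257
```

View pics/w7.png

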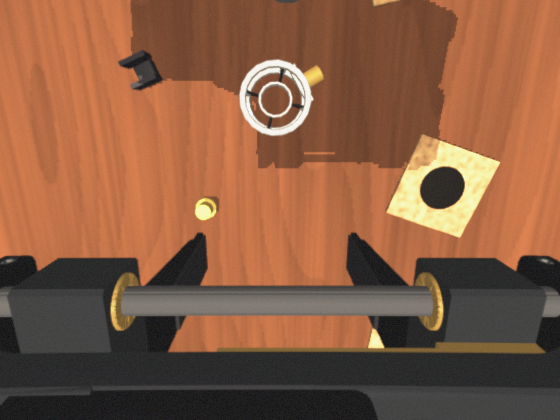

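The mount's hoop is at pixel (275,97), centre (0.456,0.1195), with the stud at (314,75), i.e. yaw ≈30°. Now grasp and place it.

Run:
```python
from h import *
a=np.radians(30); c=np.array([.4563,.1196])
reach([*c,.11],Q(a)); print(movel([*c,.036],rate=.12,max_force=12),get_ee_pos())
gripper_to(0,20); print(get_grip_width(),get_finger_force(),get_wrist_force())
movel([*c,.14],rate=.2); print(get_grip_width())
t=np.array([.617,-.1592]); b=np.radians(10)
reach([*t,.12],Q(b)); movel([*t,.055],rate=.15)
print(movel([*t,.0405],rate=.03,max_force=3),get_ee_pos(),get_grip_width()); gripper_to(.08); movel([*t,.13],rate=.25)
u=np.array([np.cos(b),np.sin(b)]); reach([*(t-.09*u),.17],Q(b)); snap('wrist','w8'); print(get_time())
p,d,T=load('w8'); C=cloud('wrist',d,T); corkrects('w8')
m=((np.hypot(C[...,0]-t[0],C[...,1]-t[1])<.045)&(C[...,2]>.049)&(C[...,2]<.064)).astype(np.uint8); m[250:]=0
cn=max(cv2.findContours(m,0,cv2.CHAIN_APPROX_NONE)[0],key=cv2.contourArea)[:,0]
W=onplane('wrist',cn,.058,T)[:,:2]*1000; print(cv2.fitEllipse(W.astype(np.float32)),np.median(C[m>0][:,2]))
```

```text
False [0.45657649 0.11954911 0.03643575]
0.05984408652328008 20.000600069761276 [-0.13590774 -0.43563597  6.43962334]
0.05992580771925046
True [ 0.61710629 -0.15921078  0.04210953] 0.06011654637132535
36.725
px [279.  95.] centre mm [ 616.6 -161.2] size [100. 100.] ang 82.6
px [74. 49.] centre mm [628.3  31.7] size [87.8 88.6] ang 71.2
((615.3611450195312, -158.2401885986328), (57.887596130371094, 58.07868957519531), 29.190887451171875) 0.05663613694604222
```

View pics/w8.png

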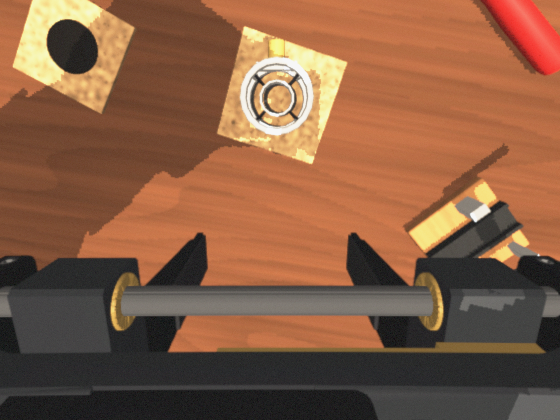

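The mount stands on its pad, hoop at (277,96), but in this view it is about 3 mm off centre. I'll check from a second direction, and with the other views, before nudging it.

```bash
cat > mcheck.py <<'E'
from h import *
def mcheck(nm):
    t=np.array([.617,-.1592]); p,d,T=load(nm); C=cloud('wrist',d,T); corkrects(nm)
    m=((np.hypot(C[...,0]-t[0],C[...,1]-t[1])<.045)&(C[...,2]>.049)&(C[...,2]<.064)).astype(np.uint8); m[250:]=0
    cn=max(cv2.findContours(m,0,cv2.CHAIN_APPROX_NONE)[0],key=cv2.contourArea)[:,0]
    W=onplane('wrist',cn,.057,T)[:,:2]*1000; print('mount',cv2.fitEllipse(W.astype(np.float32)))
E
python3 - <<'E'
from mcheck import *
for n in ('w1','w2','w5','w7'): print(n); corkrects(n)
reach([.617,-.26,.17],Q(np.pi/2)); snap('wrist','w9'); print(get_time()); mcheck('w9')
E
```

```text
w1
px [ 54. 220.] centre mm [ 618.9 -162.7] size [106.8  98.4] ang 80.8
w2
px [ 61. 134.] centre mm [ 618.  -161.2] size [104.7 101.8] ang 82.4
w5
px [452. 189.] centre mm [ 614.3 -162. ] size [100.1 101.2] ang 82.7
w7
px [442. 185.] centre mm [625.1  33.1] size [86.  86.9] ang 71.3
38.0833
px [276.  87.] centre mm [ 616.4 -161.4] size [99.7 99.9] ang 82.6
mount ((615.445556640625, -158.45562744140625), (58.02581024169922, 58.30815124511719), 83.67642211914062)
```

Both views agree: the mount is about (-1,+3) mm off. I'll regrasp it and shift it.

Run:
```python
from mcheck import *
b=np.radians(10); t=np.array([.6171,-.1592]); t2=t+[.001,-.003]
reach([*t,.13],Q(b)); movel([*t,.0421],rate=.12,max_force=12); gripper_to(0,20); print(get_grip_width())
movel([*t,.054],rate=.1); movel([*t2,.054],rate=.05)
print(movel([*t2,.0405],rate=.03,max_force=3),get_ee_pos()); gripper_to(.08); movel([*t2,.13],rate=.25)
reach([.617,-.26,.17],Q(np.pi/2)); snap('wrist','w10'); print(get_time()); mcheck('w10')
```

```text
0.06017089803508541
True [ 0.61811181 -0.16213579  0.0421746 ]
44.2583
px [276.  87.] centre mm [ 616.2 -161.4] size [99.7 99.6] ang 82.7
mount ((615.8987426757812, -161.3672332763672), (57.963165283203125, 58.353614807128906), 94.5831298828125)
```

The mount is centred within 0.5 mm. Next: the puck.

```bash
cat > puck.py <<'E'
from h import *
def pcheck(nm,q,zt):
    p,d,T=load(nm); C=cloud('wrist',d,T)
    m=((np.hypot(C[...,0]-q[0],C[...,1]-q[1])<.034)&(C[...,2]>zt-.006)&(C[...,2]<zt+.005)).astype(np.uint8); m[250:]=0
    cn=max(cv2.findContours(m,0,cv2.CHAIN_APPROX_NONE)[0],key=cv2.contourArea)[:,0]
    e=cv2.fitEllipse((onplane('wrist',cn,zt,T)[:,:2]*1000).astype(np.float32)); print(nm,'puck',np.round(e[0],1),np.round(e[1],1)); return np.array(e[0])/1000,e[1]
E
python3 - <<'E'
from puck import *
reach([.395,.17,.15],Q(np.pi/2)); snap('wrist','w11')
c,s=pcheck('w11',[.377,.255],.0235); print(get_time())
assert abs(s[0]-44)<4 and abs(s[1]-44)<4 and np.hypot(*(c-[.3765,.2555]))<.006
gripper_to(.062,20); reach([*c,.08],Q(0)); print(movel([*c,.012],rate=.12,max_force=12),get_ee_pos())
gripper_to(0,20); print(get_grip_width(),get_finger_force())
movel([*c,.12],rate=.2); t=np.array([.627,.0335]); b=np.radians(0)
reach([*t,.10],Q(b)); movel([*t,.032],rate=.15); print(get_grip_width())
print(movel([*t,.0165],rate=.03,max_force=3),get_ee_pos()); gripper_to(.062); movel([*t,.11],rate=.25)
reach([.627,-.06,.15],Q(np.pi/2)); snap('wrist','w12'); print(get_time()); corkrects('w12'); pcheck('w12',t,.030)
E
```

```text
w11 puck [375.8 254.4] [42.2 42.5]
46.075
False [0.37596701 0.25444335 0.01231887]
0.043329049151554846 20.000907329376787
0.043522684700725865
True [0.62705625 0.03347118 0.0181158 ]
55.0667
px [277.  92.] centre mm [627.   33.4] size [85.7 85.5] ang 71.1
w12 puck [626.6  34.6] [42.2 42.3]
```

View pics/w12.png

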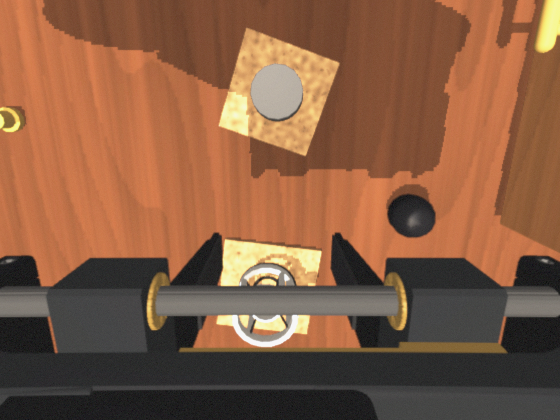

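The puck at (277,92) is centred within about 1.3 mm. Now a second check of the ring from another direction.

```bash
cat > rc.py <<'E'
from h import *
def rcheck(nm):
    p,d,T=load(nm); C=cloud('wrist',d,T); corkrects(nm); g=cv2.cvtColor(p,cv2.COLOR_RGB2GRAY)
    m=((g<80)&(np.hypot(C[...,0]-.488,C[...,1]-.4295)<.054)&(C[...,2]>.0095)&(C[...,2]<.03)).astype(np.uint8); m[250:]=0
    m=cv2.morphologyEx(m,cv2.MORPH_CLOSE,np.ones((5,5)))
    cn=max(cv2.findContours(m,0,cv2.CHAIN_APPROX_NONE)[0],key=cv2.contourArea)[:,0]
    W=(onplane('wrist',cn,.014,T)[:,:2]*1000).astype(np.float32); e=cv2.fitEllipse(W); print(nm,'ring',np.round(e[0],1),np.round(e[1],1))
    b=C[(g<80)&(np.hypot(C[...,0]-.488,C[...,1]-.4295)<.037)&(C[...,2]>.0185)&(C[...,2]<.03)]; s=np.linalg.svd(b[:,:2]-b[:,:2].mean(0))[2][0]; print('bar',b[:,:2].mean(0),np.degrees(np.arctan(s[1]/s[0])))
E
python3 - <<'E'
from rc import *
rcheck('w6'); reach([.488,.335,.15],Q(np.pi/2)); snap('wrist','w13'); print(get_time()); rcheck('w13')
E
```

```text
px [278. 125.] centre mm [489.3 427.8] size [115.4 115.3] ang 77.1
w6 ring [488.2 429.8] [92.1 94.3]
bar [0.48111724 0.43046766] -12.95131587762284
56.6583
px [275.  86.] centre mm [487.5 429.8] size [115.6 115.6] ang 77.4
w13 ring [487.1 428.4] [86.2 90.1]
bar [0.49432745 0.42806142] -10.719109392072601
```

View pics/w13.png

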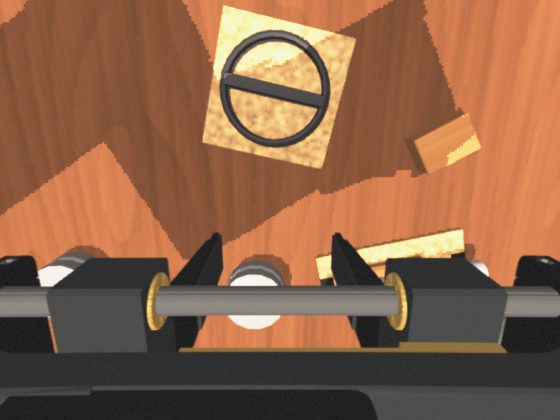

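The ring's offsets in the two views are small and opposite, so it is centred within about 1–2 mm with its bar at -12.8°. That was picture 14, so I'll make one numeric check of mic and bar with the scene camera, then hand in.

Run:
```python
from h import *
T=get_ee_pos(); movel([T[0]-.03,T[1]-.1,.28],rate=.25)
p,d=capture('scene'); C=cloud('scene',d)
m=(C[...,2]>.033)&(C[...,2]<.046)&(np.abs(C[...,0]-.609)<.1)&(np.abs(C[...,1]-.248)<.05); W=C[m]
s=np.linalg.svd(W[:,:2]-W[:,:2].mean(0))[2][0]; print('mic',len(W),(W.min(0)+W.max(0))/2,W.max(0)-W.min(0),np.degrees(np.arctan(s[1]/s[0])))
m=(C[...,2]>.06)&(C[...,2]<.16)&(np.abs(C[...,0]-.54)<.08)&(np.abs(C[...,1]+.4)<.06); print('bar top',C[m][:,2].max(),m.sum())
print(get_time(),get_joint_velocities().__abs__().max()); sleep(.3); print(job_done())
```

```text
mic 366 [0.61379101 0.24648274 0.03860072] [0.14825534 0.04427655 0.01116199] 12.242190334683672
bar top 0.12988319501293077 169
57.525 0.010445254626923231
the job is handed in; nothing more can be done
None
```

The job is handed in at about 58 s: the bar is up at about 1.0 rad, the mic lies in the V trough, and the ring, shock mount and smallest puck are on their pads within about 2 mm, all released; the judge's verdict isn't known.

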